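# Turn the tin and plate over together in the flip rack

## Robot

A 6-joint arm with a two-finger parallel gripper is mounted at the origin on the work surface. World frame = base frame: x ahead of the robot, y to its left, z up, the work surface at z = 0. Lengths are in m, angles in rad, forces in N, time in s.
With the tool pointing down it reaches from about 0.275 to 0.725 m from the base axis. Payload 5.6 kg.
Tool frame: the origin (TCP) lies midway between the tips of the shut fingers; the grasp point (between the pads) lies 19 mm behind it; z points along the fingers, y is the line along which they close (so a half turn about z gives the same grasp; the last joint's range is limited). The gripper opens to 85 mm and grips with 20 to 120 N. Pads are 22 mm wide; open, the fingers measure 114 mm over their backs; the gripper's body (76 mm by 85 mm) begins 54 mm behind the grasp point. The pads swing forward as they close: fully open they stand 13 mm farther back than shut.
Start: joints at [-0.902, 0.255, 0.108, 0, -1.424, -0.285], TCP at [0.206, -0.51, 0.231] pointing down, gripper open.
Joint ranges: [-2.95, 2.95], [-1.21, 1.97], [-1.09, 1.5], [-2.87, 1.71], [-2.94, -0.07], [-3.05, 3.05]. Speed limits (rad/s): [2.57, 2.57, 3.14, 3.14, 3.14, 3.14].

## Interface

Orientations are given as a unit quaternion [x, y, z, w].
In Python, from bench import env gives the robot as it stands.
- The arm moves only by the tool move_arm, never from a script. Its argument "motion" is a list of rows, each a list of 7 numbers: the finger opening in mm, from 0 to 85.4, then the shift along the tool's x, y, z in units of 30 mm (1.0 is 30 mm), then the turn, a rotation vector about the tool's x, y, z in rad. A call has 1 to 20 rows; each row is the pose to reach, as a shift and turn from the pose commanded when the call began, along the tool's axes at that moment; what a row does not reach only later rows make up. A row lasts 1/8 s, in which the tool goes at most 62.5 mm and 10.7 degrees, less where a joint would pass 70% of its speed; a pose out of reach is approached as far as the arm can. A call with a gripper value outside its range is refused whole. The fingers move at their own pace and stop on an object; "grip_force" is the grip in N (left out, the last holds). Time passes only in rows, so rows that repeat a pose let the fingers close. It gives the time, the measured TCP pose, the force, the opening and the grip force at its end, in the units of the state.
- env.get_obs(): the state, without advancing time (a new reading comes with each control period).
- env.get_image(name): name is "side" or "top" or "wrist"; returns a dict with "img" (420x560x3 uint8, blue, green, red), "intrinsics" (3x3 intrinsics, pixels), "R" (3x3) and "t" (3): a world point X has camera coordinates R X + t. Camera axes: x right, y down, z forward; pixel columns grow to the right and rows downward; lengths in m; the calibration is good to about 2 mm. A picture is of the moment at which its call begins. There is no depth.
- env.close_job(): hands the job in; it is judged then, once.
Trained networks look in a picture, given as the dict that the camera call returned (one of the last four; its "shot" number tells which), for a name from the list of things; names that differ only in an ending like _2 or _b are one class to them, and where a whole thing is asked for, a point or a joint stands for the part that bears it (a point fixed in the world has none). Each returns a list of dicts, best first, with "conf" (0 to 1); they miss things now and then, are a little off and sometimes report something else, mostly with a low value. They report only what shows in the picture. A call takes as long as a camera call. They do not tell look-alikes from the thing itself.
- env.cut_out(picture, name): "mask" (420x560 bool, what is visible of it) and "pixel" ([column, row] in pixels, amid what is visible of it).
The state is a dict: "t": time; "joint_pos": joint angles; "joint_vel": joint speeds; "joint_torque": joint torques, N m; "tcp_pos": TCP position; "tool_rot": TCP orientation; "wrist_force": force on the tool from outside, world axes, zero at the start; "wrist_torque": the same for the moment, N m; "opening": finger opening in m; "gripper_force": force on a finger pad.
Only numpy, scipy, OpenCV 4.12 (cv2) and the standard library are available. Lean on these libraries where they do the work, as an engineer would, in place of code of your own. Each camera call takes 0.05 s, during which the arm holds its last target. There are 200 camera calls.

## Task

Two hinged flip racks stand between the trays; one holds a small cake tin with the blue plate capped over it, the other is empty. Turn the loaded rack right over on its hinge by its bar until it lies flat on the opposite side, so that the plate is underneath with the tin upside down on top of it, and let go. Leave the empty rack as it is.

Things in the scene. Friction and masses are not known exactly. Their poses are not given: they have to be found in the camera images.
- loaded_bar (a point): Mid-axis of the loaded rack's round pull bar. Axes turn with the cage: x along bar and hinge; y from hinge out to bar, about world +y at the start; z up then. The hinge line is 175 mm from here along -y. Bar and hinge start 38.5 mm above the bench. The cage swings 180 degrees: bar up, over (213 mm up), down to a level stop on the -y side, z then down. The bar can turn between gripper pads.
- tin: Plain steel round straight-sided cake tin, 82 mm across, 36 mm high, 0.12 kg; loose in the loaded cage, mouth up at the start, capped by the plate, with 3 mm play in height under the cage's wires. Origin: centre of the base's underside; z from base to mouth.
- plate: Blue silicone plate, 96 mm across, 14 mm thick, with a lip 10 mm deep and 87 mm across inside; loose in the loaded cage, upside down on the tin at the start with its lip round the tin's rim. Origin: centre of the lip's edge plane (eating side); z from eating side to underside, so up at the start.
- empty_bar (a point): Same point and axes on the empty rack. Both racks, side by side along x: fixed bamboo base 130 x 250 x 12 mm, hinge over its middle; wire cage 110 mm wide (x), 51 thick, spanning 7-117 mm from the hinge; bar 10 mm thick, 97 clear between side arms, its axis 58 from the cage wall. 3 N at the bar lifts it; the damped hinge lets it sink slowly to the side it leans to.
Things that resemble listed ones, but are neither listed nor needed, are in the scene too. What is meant by the plate is not green, and is the larger of those in its own colour. Of the things that look like the tin, the middle-sized one is meant.

How it is judged:
At the end, for the whole second after the job is handed in: The loaded rack lies on the opposite side within 10 degrees of flat; tin and plate are both upside down from their start within 11 degrees, the tin standing on the plate, inside its lip (base 15 to 36 mm above the lip's edge) and within 15 mm of its centre, both at rest (angle between loaded_bar's own z axis and vertical above 2.96 rad and angle between each of tin, plate's own z axis and vertical above 2.94 rad and horizontal distance between tin and plate below 0.015 m and z of tin in the frame of plate between -0.036 and -0.015 m and linear speed of each of tin, plate below 0.02 m/s); the robot touches nothing.
It fails at once if the empty rack's bar is moved more than 30 mm (distance of empty_bar from where it was at the start of the episode above 0.03 m).
It also fails if it takes over 51 s, if anything falls off the work surface, if the arm or the gripper's body presses on something with over 40 N, if the wrist force passes 120 N, or if a joint passes its speed limit or range.

## Working session

There is one attempt and no reset: what is moved stays moved. The work goes in short steps, Python scripts to look and compute and a tool call to move; the robot and the scene stay as the last step left them, time stands still between calls to the robot, and variables do not carry over. Pictures are saved under pics/ and viewed, at most 10 in all, crops included, and the job is handed in when it is done.

Besides the shell and the picture viewer there is one more tool, called after "Request:" as name([rows], argument=value, ...), one row to a line, values as JSON. move_arm: Moves the arm, as the interface text tells. Its arguments: {"type":"object","properties":{"motion":{"type":"array"},"grip_force":{"type":"number"}},"required":["motion"]}

```bash
mkdir -p pics
cat > h.py <<'E'
import numpy as np,cv2
from bench import env
from scipy.spatial.transform import Rotation as Ro
def proj(p,X):
    c=p["R"]@np.array(X).T.reshape(3,-1)+np.array(p["t"]).reshape(3,1); u=p["intrinsics"]@c; return (u[:2]/u[2]).T
def ray(p,uv,z):
    R=np.array(p["R"]);C=-R.T@np.array(p["t"]).ravel()
    d=R.T@np.linalg.inv(p["intrinsics"])@np.array([uv[0],uv[1],1.]); return C+d*(z-C[2])/d[2]
E
python3 - <<'E'
from h import *
a=[]
for n in ("top","side"):
    p=env.get_image(n);cv2.imwrite(f"pics/{n}0.png",p["img"])
    print(n,-np.array(p["R"]).T@np.ravel(p["t"]))
    for k in ("loaded_bar","tin","plate"):
        for r in env.cut_out(p,k): print(k,r["conf"],r["pixel"],r["mask"].sum(),ray(p,r["pixel"],.0385).round(3))
E
```

```text
top [0.5195327  0.04227852 1.04996992]
loaded_bar 0.87 [260.2, 210.9] 1046 [0.654 0.068 0.038]
tin 0.87 [242.1, 162.8] 647 [0.758 0.106 0.038]
tin 0.72 [378.0, 133.4] 2339 [ 0.82  -0.188  0.038]
plate 0.98 [178.8, 172.4] 1530 [0.739 0.241 0.038]
plate 0.93 [281.9, 219.9] 1564 [0.634 0.023 0.038]
plate 0.69 [296.0, 160.8] 716 [ 0.762 -0.01   0.038]
plate 0.66 [259.2, 308.8] 1977 [0.451 0.072 0.038]
side [0.48845242 0.7354271  0.51193612]
loaded_bar 0.83 [273.6, 218.8] 1839 [0.632 0.045 0.038]
tin 0.88 [218.7, 166.2] 1315 [ 0.82  -0.158  0.038]
tin 0.6 [273.3, 225.2] 158 [0.628 0.068 0.038]
tin 0.6 [207.9, 241.0] 744 [0.738 0.149 0.038]
plate 0.91 [223.5, 212.8] 433 [0.74  0.048 0.038]
plate 0.75 [278.6, 208.2] 664 [0.63  0.002 0.038]
plate 0.63 [193.3, 288.5] 1941 [0.717 0.276 0.038]
```

View pics/top0.png

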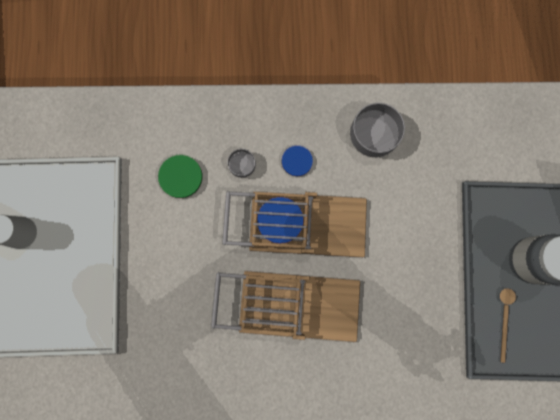

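View pics/side0.png

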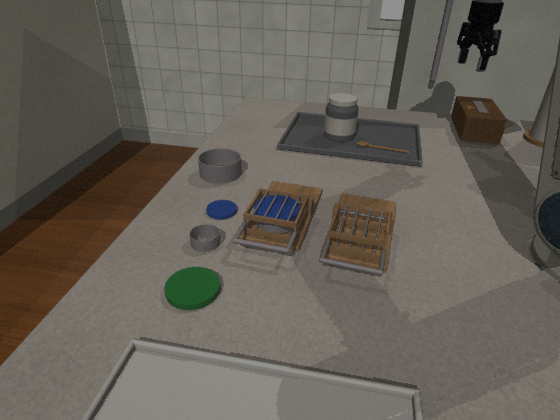

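Candidates for the plate are blue at (282,220) inside the upper rack, which is large, small blue (297,161) and green (180,176). For the tin they are small (241,163), large (377,130) and one hidden in the rack under the plate. For racks, the upper one (x≈0.63) holds the blue plate and the lower one (bar at px (217,300)) is empty. So the bar I want is the one near (227,220); I'll check it in a crop.

Run:
```python
from h import *
p=env.get_image("top");im=p["img"][180:265,205:325];cv2.imwrite("pics/c1.png",cv2.resize(im,None,fx=6,fy=6,interpolation=cv2.INTER_CUBIC))
p=env.get_image("side");im=p["img"][170:270,220:340];cv2.imwrite("pics/c2.png",cv2.resize(im,None,fx=6,fy=6,interpolation=cv2.INTER_CUBIC))
o=env.get_obs();print(o["tcp_pos"],Ro.from_quat(o["tool_rot"]).as_matrix().round(3),o["opening"])
```

```text
[ 0.20592443 -0.50993819  0.23124193] [[-0.927 -0.374 -0.   ]
 [-0.374  0.927  0.   ]
 [ 0.     0.    -1.   ]] 0.08529577910309592
```

View pics/c1.png

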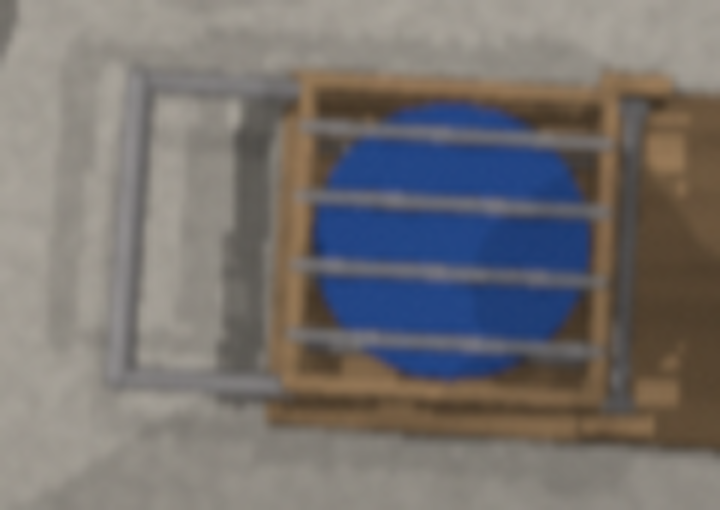

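View pics/c2.png

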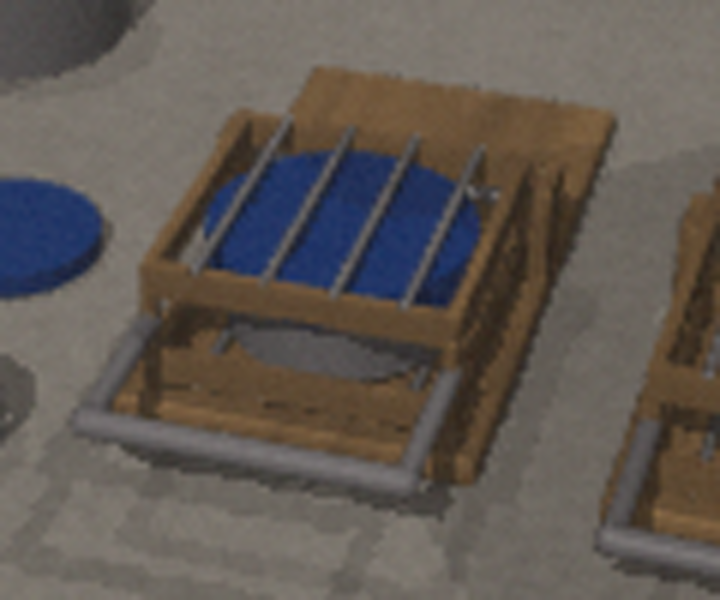

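The crops confirm the choice. In the top crop the blue plate sits in the upper rack, with bar ends at crop (141,80) and (118,381) and the hinge rod from (632,100) to (617,405). In the side crop the steel tin shows under the plate, with bar ends at crop (85,422) and (413,484).

Run:
```python
from h import *
p=env.get_image("top");q=env.get_image("side")
f=lambda c,o:(np.array(c)+.5)/6-.5+o
a=[f(c,(205,180)) for c in [(141,80),(118,381),(632,100),(617,405)]]
P=[ray(p,x,.0385) for x in a]
S=[ray(q,f(c,(220,170)),.0385) for c in [(85,422),(413,484)]]
for x in P+S: print(x.round(4))
b=(P[0]+P[1])/2;h=(P[2]+P[3])/2;s=(S[0]+S[1])/2
print("bar",b,s,"hinge",h,"dist",np.linalg.norm(b-h),"len",np.linalg.norm(P[0]-P[1]),np.linalg.norm(S[0]-S[1]))
# triangulate
def PM(c):return c["intrinsics"]@np.c_[c["R"],np.ravel(c["t"])]
for i,sp in ((0,(85,422)),(1,(413,484))):
    X=cv2.triangulatePoints(PM(p),PM(q),a[i].reshape(2,1),f(sp,(220,170)).reshape(2,1)).ravel();print("tri",X[:3]/X[3])
d=b-h;print("yaw bar",np.degrees(np.arctan2(*(P[1]-P[0])[[1,0]])),"yaw h->b",np.degrees(np.arctan2(d[1],d[0])))
```

```text
[0.6934 0.1361 0.0385]
[0.587  0.1442 0.0385]
[ 0.6841 -0.0377  0.0385]
[ 0.5762 -0.03    0.0385]
[0.691  0.1339 0.0385]
[0.5829 0.1413 0.0385]
bar [0.64018692 0.14016581 0.0385    ] [0.63691433 0.13759618 0.0385    ] hinge [ 0.6301587  -0.03380617  0.0385    ] dist 0.17426076070964877 len 0.10676018235895322 0.1083432504265547
tri [0.69198976 0.13576597 0.04002811]
tri [0.58501479 0.14379588 0.04050194]
yaw bar 175.66661884417638 yaw h->b 86.70096731369848
```

Request:
move_arm([
  [40,-1.5,1,0,0,0,0.03],
  [40,-3,2,0,0,0,0.06],
  [40,-4.5,3,0,0,0,0.1],
  [40,-6,4,0,0,0,0.13],
  [40,-7.5,5,0,0,0,0.16],
  [40,-9,6,0,0,0,0.19],
  [40,-10.5,7.1,0,0,0,0.22],
  [40,-12,8.2,0,0,0,0.25],
  [40,-13.5,9.2,0,0,0,0.28],
  [40,-15,10.2,0,0,0,0.32],
  [40,-16.5,11.2,0,0,0,0.35],
  [40,-18,12.3,0,0,0,0.38],
  [40,-19.5,13.3,0,0,0,0.41],
  [40,-20.5,14,0,0,0,0.43],
  [40,-21.47,14.66,0,0,0,0.453],
  [40,-21.47,14.66,0,0,0,0.453],
  [40,-21.47,14.66,2,0,0,0.453],
  [40,-21.47,14.66,3.3,0,0,0.453],
  [40,-21.47,14.66,3.3,0,0,0.453],
])

```text
t: 2.98
tcp_pos: [0.6362, 0.1376, 0.1292]
tool_rot: [0.035, 0.999, -0.001, -0.003]
wrist_force: [-0.0, -0.3, 1.0]
opening: 0.0398
gripper_force: 0.0
```

Run:
```python
from h import *
o=env.get_obs();p=env.get_image("wrist");cv2.imwrite("pics/w1.png",p["img"])
print(o["t"],o["tcp_pos"],Ro.from_quat(o["tool_rot"]).as_matrix().round(3).tolist(),o["opening"],o["joint_pos"])
print(proj(p,[[.692,.135,.0385],[.586,.1425,.0385],[.639,.139,.0385]]))
```

```text
2.975 [0.63617113 0.13760409 0.12920447] [[-0.998, 0.07, -0.007], [0.07, 0.998, -0.003], [0.007, -0.003, -1.0]] 0.03984007131692819 [ 4.52139846e-01  5.02043246e-01  2.15582270e-01 -6.87017671e-04
 -1.29163829e+00 -2.09251481e+00]
[[277.79210367 281.3608784 ]
 [278.24518981 152.05897983]
 [278.32524723 221.1328931 ]]
```

View pics/w1.png

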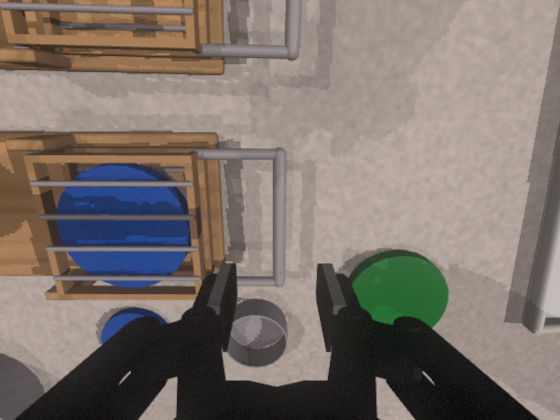

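The wrist view shows the bar at column ~280, rows 150–285. That agrees with my projection (278) to about 1.5 mm, and the small tin at (258,335) is clear of the fingers.

Request:
move_arm([
  [40,0,0,0.8,0,0,0],
  [40,0,0,1.6,0,0,0],
  [40,0,0,2.4,0,0,0],
  [40,0,0,3.1,0,0,0],
  [40,0,0,3.4,0,0,0],
  [40,0,0,3.65,0,0,0],
  [40,0,0,3.65,0,0,0],
  [40,0,0,3.65,0,0,0],
])

```text
t: 4.03
tcp_pos: [0.6391, 0.1392, 0.0238]
tool_rot: [0.034, 0.999, 0.0, 0.001]
wrist_force: [0.4, 0.4, 0.6]
opening: 0.0402
gripper_force: 0.0
```

Run:
```python
from h import *
o=env.get_obs();p=env.get_image("side");cv2.imwrite("pics/s2.png",cv2.resize(p["img"][150:290,190:350],None,fx=5,fy=4.2))
print(o["t"],o["tcp_pos"],Ro.from_quat(o["tool_rot"]).as_matrix().round(3).tolist(),o["wrist_force"])
```

```text
4.025 [0.63913821 0.13918624 0.02377842] [[-0.998, 0.069, 0.002], [0.069, 0.998, 0.0], [-0.001, 0.001, -1.0]] [0.3737664  0.35629808 0.55416421]
```

View pics/s2.png

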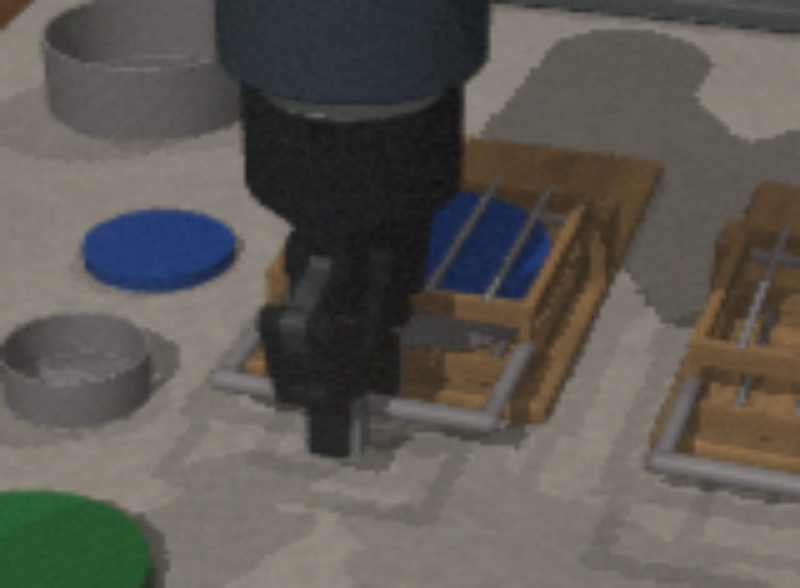

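The fingers straddle the bar at its middle, around (340,410). I'll lower 3 mm more and close.

Request:
move_arm([
  [40,0,0,0.1,0,0,0],
  [0,0,0,0.1,0,0,0],
  [0,0,0,0.1,0,0,0],
  [0,0,0,0.1,0,0,0],
  [0,0,0,0.1,0,0,0],
  [0,0,0,0.1,0,0,0],
], grip_force=50)

```text
t: 4.82
tcp_pos: [0.6385, 0.1391, 0.0198]
tool_rot: [0.035, 0.999, 0.0, -0.0]
wrist_force: [-0.7, 0.8, 1.5]
opening: 0.0083
gripper_force: 48.7
```

Run:
```python
import numpy as np
# rows in tool units: world up = -z, toward -y side = -y ; from th0, 20 rows/call
N=60;R=.175/.03
s=np.arange(N+1)/N;th=np.pi*s
y=R*(np.cos(th)-1);z=-R*np.sin(th)
for k in range(3):
    print([[0,0,round(y[i]-y[20*k],2),round(z[i]-z[20*k],2),0,0,0] for i in range(20*k+1,20*k+21)])
```

```text
[[0, 0, np.float64(-0.01), np.float64(-0.31), 0, 0, 0], [0, 0, np.float64(-0.03), np.float64(-0.61), 0, 0, 0], [0, 0, np.float64(-0.07), np.float64(-0.91), 0, 0, 0], [0, 0, np.float64(-0.13), np.float64(-1.21), 0, 0, 0], [0, 0, np.float64(-0.2), np.float64(-1.51), 0, 0, 0], [0, 0, np.float64(-0.29), np.float64(-1.8), 0, 0, 0], [0, 0, np.float64(-0.39), np.float64(-2.09), 0, 0, 0], [0, 0, np.float64(-0.5), np.float64(-2.37), 0, 0, 0], [0, 0, np.float64(-0.64), np.float64(-2.65), 0, 0, 0], [0, 0, np.float64(-0.78), np.float64(-2.92), 0, 0, 0], [0, 0, np.float64(-0.94), np.float64(-3.18), 0, 0, 0], [0, 0, np.float64(-1.11), np.float64(-3.43), 0, 0, 0], [0, 0, np.float64(-1.3), np.float64(-3.67), 0, 0, 0], [0, 0, np.float64(-1.5), np.float64(-3.9), 0, 0, 0], [0, 0, np.float64(-1.71), np.float64(-4.12), 0, 0, 0], [0, 0, np.float64(-1.93), np.float64(-4.34), 0, 0, 0], [0, 0, np.float64(-2.16), np.float64(-4.53), 0, 0, 0], [0, 0, np.float64(-2.4), np.float64(-4.72), 0, 0, 0], [0, 0, np.float64(-2.66), np.float64(-4.89), 0, 0, 0], [0, 0, np.float64(-2.92), np.float64(-5.05), 0, 0, 0]]
[[0, 0
[... 1468 characters left out ...]
 [0, 0, np.float64(-1.8), np.float64(1.62), 0, 0, 0], [0, 0, np.float64(-1.98), np.float64(1.87), 0, 0, 0], [0, 0, np.float64(-2.14), np.float64(2.14), 0, 0, 0], [0, 0, np.float64(-2.28), np.float64(2.4), 0, 0, 0], [0, 0, np.float64(-2.41), np.float64(2.68), 0, 0, 0], [0, 0, np.float64(-2.53), np.float64(2.96), 0, 0, 0], [0, 0, np.float64(-2.63), np.float64(3.25), 0, 0, 0], [0, 0, np.float64(-2.72), np.float64(3.54), 0, 0, 0], [0, 0, np.float64(-2.79), np.float64(3.84), 0, 0, 0], [0, 0, np.float64(-2.84), np.float64(4.14), 0, 0, 0], [0, 0, np.float64(-2.88), np.float64(4.44), 0, 0, 0], [0, 0, np.float64(-2.91), np.float64(4.75), 0, 0, 0], [0, 0, np.float64(-2.92), np.float64(5.05), 0, 0, 0]]
```

Request:
move_arm([
  [0,0,-0.01,-0.31,0,0,0],
  [0,0,-0.03,-0.61,0,0,0],
  [0,0,-0.07,-0.91,0,0,0],
  [0,0,-0.13,-1.21,0,0,0],
  [0,0,-0.2,-1.51,0,0,0],
  [0,0,-0.29,-1.8,0,0,0],
  [0,0,-0.39,-2.09,0,0,0],
  [0,0,-0.5,-2.37,0,0,0],
  [0,0,-0.5,-2.37,0,0,0],
  [0,0,-0.5,-2.37,0,0,0],
])

```text
t: 6.08
tcp_pos: [0.6375, 0.1247, 0.0912]
tool_rot: [0.035, 0.999, 0.001, 0.0]
wrist_force: [-0.3, 5.8, -1.2]
opening: 0.0079
gripper_force: 48.8
```

Run:
```python
from h import *
p=env.get_image("side");cv2.imwrite("pics/s3.png",cv2.resize(p["img"][110:290,170:350],None,fx=3.3,fy=3.3))
```

```text
(no output)
```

View pics/s3.png

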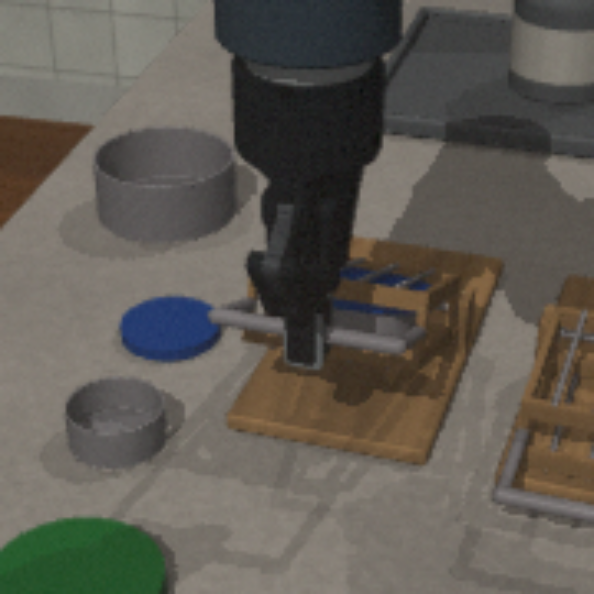

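The cage rises with the gripper, bar at (310,330), with low force. I'll continue.

Request:
move_arm([
  [0,0,-0.14,-0.28,0,0,0],
  [0,0,-0.28,-0.55,0,0,0],
  [0,0,-0.44,-0.81,0,0,0],
  [0,0,-0.61,-1.06,0,0,0],
  [0,0,-0.8,-1.3,0,0,0],
  [0,0,-1.0,-1.53,0,0,0],
  [0,0,-1.21,-1.75,0,0,0],
  [0,0,-1.43,-1.97,0,0,0],
  [0,0,-1.66,-2.16,0,0,0],
  [0,0,-1.9,-2.35,0,0,0],
  [0,0,-2.16,-2.52,0,0,0],
  [0,0,-2.42,-2.68,0,0,0],
  [0,0,-2.69,-2.83,0,0,0],
  [0,0,-2.96,-2.96,0,0,0],
  [0,0,-3.25,-3.07,0,0,0],
  [0,0,-3.53,-3.18,0,0,0],
  [0,0,-3.83,-3.26,0,0,0],
  [0,0,-4.12,-3.33,0,0,0],
  [0,0,-4.42,-3.39,0,0,0],
  [0,0,-4.73,-3.43,0,0,0],
])

```text
t: 8.62
tcp_pos: [0.6273, -0.0182, 0.1962]
tool_rot: [0.034, 0.999, -0.0, 0.001]
wrist_force: [-3.4, 2.8, 7.4]
opening: 0.0079
gripper_force: 52.9
```

Request:
move_arm([
  [0,0,-0.3,-0.02,0,0,0],
  [0,0,-0.61,-0.03,0,0,0],
  [0,0,-0.91,-0.02,0,0,0],
  [0,0,-1.22,0,0,0,0],
  [0,0,-1.52,0.04,0,0,0],
  [0,0,-1.82,0.1,0,0,0],
  [0,0,-2.12,0.17,0,0,0],
  [0,0,-2.41,0.25,0,0,0],
  [0,0,-2.7,0.36,0,0,0],
  [0,0,-2.98,0.47,0,0,0],
  [0,0,-3.25,0.6,0,0,0],
  [0,0,-3.52,0.75,0,0,0],
  [0,0,-3.78,0.91,0,0,0],
  [0,0,-4.03,1.08,0,0,0],
  [0,0,-4.27,1.27,0,0,0],
  [0,0,-4.51,1.47,0,0,0],
  [0,0,-4.73,1.68,0,0,0],
  [0,0,-4.94,1.9,0,0,0],
  [0,0,-5.14,2.13,0,0,0],
  [0,0,-5.32,2.37,0,0,0],
])

```text
t: 11.12
tcp_pos: [0.6165, -0.1769, 0.1218]
tool_rot: [0.035, 0.999, 0.0, -0.0]
wrist_force: [-3.7, 1.6, 0.6]
opening: 0.0077
gripper_force: 55.5
```

Request:
move_arm([
  [0,0,-0.16,0.25,0,0,0],
  [0,0,-0.31,0.52,0,0,0],
  [0,0,-0.45,0.78,0,0,0],
  [0,0,-0.58,1.06,0,0,0],
  [0,0,-0.7,1.34,0,0,0],
  [0,0,-0.8,1.63,0,0,0],
  [0,0,-0.89,1.92,0,0,0],
  [0,0,-0.96,2.22,0,0,0],
  [0,0,-1.01,2.52,0,0,0],
  [0,0,-1.03,2.67,0,0,0],
  [0,0,-1.05,2.82,0,0,0],
  [0,0,-1.07,2.97,0,0,0],
  [0,0,-1.08,3.1,0,0,0],
  [0,0,-1.09,3.22,0,0,0],
  [0,0,-1.09,3.32,0,0,0],
  [0,0,-1.09,3.39,0,0,0],
  [0,0,-1.09,3.39,0,0,0],
  [0,0,-1.09,3.39,0,0,0],
])

```text
t: 13.38
tcp_pos: [0.6144, -0.2099, 0.0205]
tool_rot: [0.035, 0.999, -0.0, -0.0]
wrist_force: [-3.4, -5.2, -1.2]
opening: 0.0084
gripper_force: 57.9
```

Run:
```python
from h import *
p=env.get_image("side");cv2.imwrite("pics/s4.png",cv2.resize(p["img"][60:270,170:380],None,fx=2.8,fy=2.8))
```

```text
(no output)
```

View pics/s4.png

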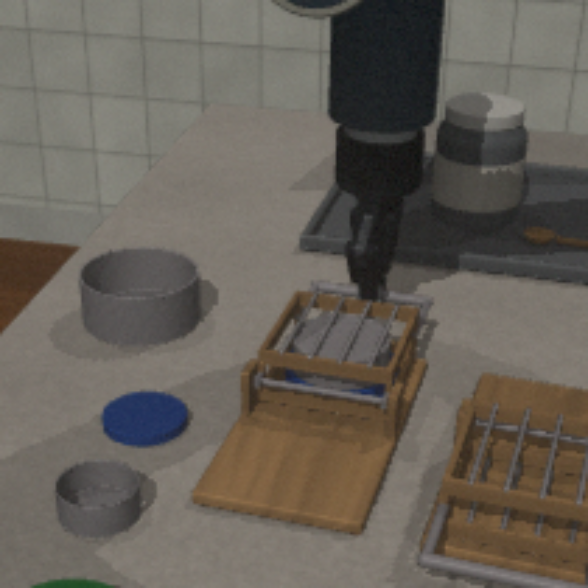

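The rack now lies on the -y side, with the tin upside down at (340,340) and the blue plate beneath at (330,385). I'll release and retreat straight up.

Request:
move_arm([
  [15,0,0,0,0,0,0],
  [25,0,0,0,0,0,0],
  [40,0,0,0,0,0,0],
  [40,0,0,0,0,0,0],
  [40,0,0,0,0,0,0],
  [40,0,0,0,0,0,0],
  [40,0,0,-0.3,0,0,0],
  [40,0,0,-0.8,0,0,0],
  [40,0,0,-1.5,0,0,0],
  [40,0,0,-2.5,0,0,0],
  [40,0,0,-3.5,0,0,0],
  [40,0,0,-4.5,0,0,0],
  [40,0,0,-5.5,0,0,0],
  [40,0,0,-6,0,0,0],
  [40,0,0,-6,0,0,0],
  [40,0,0,-6,0,0,0],
  [40,0,0,-6,0,0,0],
  [40,0,0,-6,0,0,0],
])

```text
t: 15.68
tcp_pos: [0.6141, -0.2093, 0.2001]
tool_rot: [0.035, 0.999, 0.0, -0.001]
wrist_force: [0.3, 0.3, -0.2]
opening: 0.04
gripper_force: 0.0
```

Run:
```python
from h import *
p=env.get_image("side");cv2.imwrite("pics/s5.png",cv2.resize(p["img"][120:260,230:370],None,fx=4.2,fy=4.2))
```

```text
(no output)
```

View pics/s5.png

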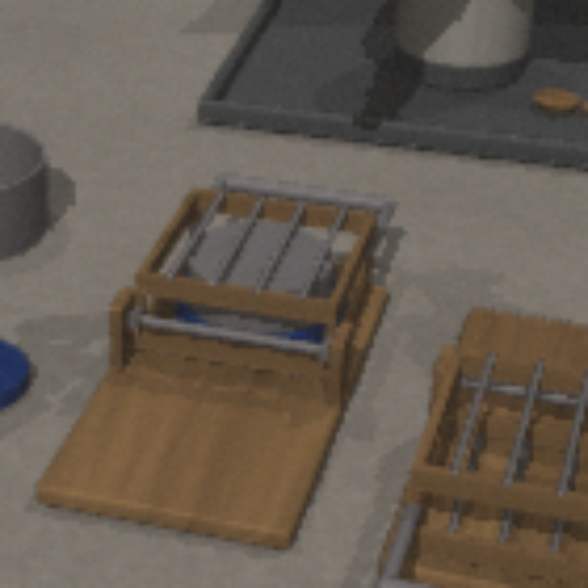

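The rack lies flat, with the tin base-up at (260,255) seated in the plate at (250,325), and the gripper is clear. I'll hand it in.

```bash
python3 -c "
from bench import env
print(env.close_job())"
```

```text
the job is handed in; nothing more can be done
None
```

I turned the loaded rack over by its bar until it lay flat on the opposite side, with the tin upside down on the plate in the last picture. I then let go, left the empty rack untouched and handed the job in at about 16 s; no verdict was returned.

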